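Clamp a thin box section in the quick-release bench vise

ROBOT

A 6-joint arm with a two-finger parallel gripper is mounted at the origin on the work surface. World frame = base frame: x ahead of the robot, y to its left, z up, the work surface at z = 0. Lengths are in mm, angles in degrees, forces in N, time in s.
With the tool pointing down it reaches from about 350 to 725 mm from the base axis. Payload 4.3 kg.
Tool frame: the origin (TCP) lies between the finger pads; the fingertips stand 17 mm ahead of it and the grasp point (between the pads) lies 2 mm behind it (ctrl.finger_overhang is the distance from the TCP to the fingertips, in mm); z points along the fingers, y is the line along which they close (so a half turn about z gives the same grasp; the last joint's range is limited). The gripper opens to 85 mm and grips with 20 to 120 N. Pads are 22 mm wide; open, the fingers measure 114 mm over their backs; the gripper's body (76 mm by 85 mm) begins 54 mm behind the grasp point. The pads swing forward as they close: fully open they stand 13 mm farther back than shut.
Start: joints at [-71.923, 21.618, 4.641, 73.018, 0, 83.68], TCP at [237.518, -523.689, 248.329] pointing down, gripper open.
Joint ranges: [-156.06, 156.06], [-48.1, 94.91], [-58.44, 69.94], [-101.28, 121.22], [-78.64, 73.56], [-180, 180]. Speed limits (degrees/s): [147.25, 147.25, 180, 180, 180, 180].

INTERFACE

Orientations are given as [roll, pitch, yaw] about the fixed x, y, z axes, in that order (R = Rz(yaw) Ry(pitch) Rx(roll)).
In Python, from station import telemetry, grab_frame, workorder, ctrl gives the robot as it stands.
- The arm moves only by the tool drive_tool, never from a script. Its argument "motion" is text: rows parted by semicolons, each of 7 numbers parted by spaces: the shift along the world's x, y, z in mm, then the turn, a rotation vector about the world's x, y, z in degrees, then the closure, from -1 (fully open) to 1 (shut), so that 0 is half open. A call has 1 to 5 rows; each row is the pose to reach, as a shift and turn from the pose commanded when the call began; what a row does not reach only later rows make up. A row lasts 1/8 s, in which the tool goes at most 62.5 mm and 10.7 degrees, less where a joint would pass 70% of its speed; a pose out of reach is approached as far as the arm can. A call with a gripper value outside its range is refused whole. The fingers move at their own pace and stop on an object; "force" is the grip in N (left out, the last holds). Time passes only in rows, so rows that repeat a pose let the fingers close. It gives the time, the measured TCP pose, the force, the opening and the grip force at its end, in the units of the state.
- telemetry.read_state(): the state, without advancing time (a new reading comes with each control period).
- grab_frame(name): name is "scene" or "top"; returns a dict with "img" (384x512x3 uint8, blue, green, red), "camera_matrix" (3x3 intrinsics, pixels), "rvec" (rotation vector, rad) and "tvec" (3), from world to camera coordinates, as OpenCV has them. Camera axes: x right, y down, z forward; pixel columns grow to the right and rows downward; lengths in mm; the calibration is good to about 2 mm. A picture is of the moment at which its call begins. There is no depth.
- workorder.job_done(): hands the job in; it is judged then, once.
The state is a dict: "time_s": time; "q": joint angles; "joint_velocities": joint speeds; "effort": joint torques, N m; "position": TCP position; "tool_rot": TCP orientation; "force": force on the tool from outside, world axes, zero at the start; "moment": the same for the moment, N m; "gripper_width": finger opening in mm; "grasp_force": force on a finger pad.
Only numpy, scipy, OpenCV 4.12 (cv2) and the standard library are available. Lean on these libraries where they do the work, as an engineer would, in place of code of your own. Each camera call takes 0.05 s, during which the arm holds its last target. There are 200 camera calls.

TASK

Clamp the aluminium box section in the bench vise: squeeze the quick-release lever against its post, slide the jaw up until it nips the section gently against the back jaw (a push of about 10 to 20 N), and let the lever go so that it latches. Then wind the crank clockwise until the section is held firmly, about a quarter to a third of a turn past the point where the screw bites and no more, because its wall is thin. Leave the section flat on the vise bed and square between the jaws, let go of the crank, and leave everything else on the bench where it is.

Things in the scene. Friction and masses are not known exactly. Their poses are not given: they have to be found in the camera images.
- vise: Fixed base of a grey iron bench vise: bed 300 mm long (x), 90 wide, work seat 28 mm above the bench. Origin on the bench under mid-bed. x is the sliding direction, from crank end to back jaw; z up. The back jaw (110 mm wide, top 92 mm up) was bolted on by hand: its inner face is 90 to 104 mm along x from the origin, not measured, so contact must be felt.
- squeeze (a point): Grip point on the sliding carriage, 135 mm above the bench, between a fixed upright post (10 mm thick, back-jaw side) and the upright lever plate (7 mm) behind it; both 28 mm wide (y), tops 20 mm above this point, 48.5 mm over both outer faces at rest (along vise x). Carriage and jaws below reach 100 mm above the bench. Squeezed, the carriage slides along x with 3 N drag.
- lever (a joint): Quick-release lever angle (rad): 0 latched, over 0.11 free to slide, 0.14 fully squeezed (its top 13 mm nearer the post; 3 N to start, 8 N fully in; a 30 N grip holds it). Let go, a pawl drops into a rack of 8 mm pitch and locks the carriage both ways with 2 mm of play; landing on a tooth, it drops in once the screw pushes the carriage back a little.
- jaw: Moving jaw, an upright plate 100 mm wide with a springy rubber pad in front, top 97 mm above the bench. Origin at bench height on the vise's mid-line, axes as the vise's. The uncompressed pad face is 56 mm ahead of the origin along x; the pad yields about 1 mm per 16 N. It rides on the carriage; the screw drives it ahead of the carriage.
- work: The loose piece to clamp: thin-walled aluminium box section, 40 mm along its x (the way it is clamped), 70 mm along y, 60 mm high, about 0.25 kg, standing on the vise bed between the jaws, a little loose and askew. Origin at the centre of its underside. The jaw can push it along the bed with 1 to 2 N.
- crank_axis (a point): Point on the axis of the screw (the axis is the vise's x direction, 85 mm above the bench), level with the middle of the crank's handle. Moves with the carriage.
- crank_handle (a point): Middle of the crank's handle: a black cylinder 14 mm in diameter, 50 mm long, parallel to the vise's x and 30 mm from the screw axis, sticking out of the crank arm away from the jaws. Its sleeve turns freely: pinched from above (across the vise, along y), it can be carried round the whole circle with the gripper keeping its orientation.
- crank (a joint): Crank angle (rad), right-handed about vise +x: grows clockwise as seen from the crank end, closing the jaw 12 mm per turn; at most 18. At 0 the handle is on the vise's +y side of the axis, at pi/2 on top. Running free takes about 5 N at the handle; each 10 N of clamping adds 0.6 N. After the bite a quarter turn adds about 40 N; 20 to 85 N is right. It stays where it is left.
- wrench: Bystander: a steel open-ended wrench 160 mm long lying flat on the bench beside the vise. Leave it alone.
- screwdriver: Bystander: a screwdriver lying on the bench beside the vise. Leave it alone.
- tape_roll: Bystander: a roll of tan tape, 90 mm across, 24 mm high. Leave it alone.
- spray_can: Bystander: a spray can 170 mm tall, 54 mm across. Leave it alone.
- screw_jar: Bystander: a jar 90 mm tall, 68 mm across. Leave it alone.
- tool_tray: Bystander: an open plastic tray 200 x 150 x 70 mm. Leave it alone.
- hammer: Bystander: a hammer lying on the bench. Leave it alone.
- offcut: Bystander: a wood offcut 160 x 45 x 20 mm. Leave it alone.
Things that resemble listed ones, but are neither listed nor needed, are in the scene too. What is meant by the work is not blue, and is the smaller of those in its own colour.

How it is judged:
By the outcome, as a careful person would: the job done as asked, in the order asked, and still so for the second after the job is handed in, with the robot touching nothing.
It also fails if it takes over 67 s, if anything falls off the work surface, if the arm or the gripper's body presses on something with over 40 N, if the wrist force passes 120 N, or if a joint passes its speed limit or range.

## Working session

There is one attempt and no reset: what is moved stays moved. The work goes in short steps, Python scripts to look and compute and a tool call to move; the robot and the scene stay as the last step left them, time stands still between calls to the robot, and variables do not carry over. Pictures are saved under pics/ and viewed, at most 10 in all, crops included, and the job is handed in when it is done.

Besides the shell and the picture viewer there is one more tool, called after "Call:" as name(argument=value, ...) on one line, values as JSON. drive_tool: Moves the arm, as the interface text tells. Its arguments: {"type":"object","properties":{"motion":{"type":"string"},"force":{"type":"number"}},"required":["motion"]}

```bash
ls; mkdir -p pics; python3 - <<'E'
from station import telemetry, grab_frame, workorder, ctrl
import cv2
s=telemetry.read_state(); print(s); print(ctrl.finger_overhang)
for n in("scene","top"):
    f=grab_frame(n); cv2.imwrite(f"pics/{n}0.png",f["img"]); print(f["camera_matrix"],f["rvec"],f["tvec"])
E
```

```text
pics
{'time_s': 0.0, 'q': array([-7.19249240e+01,  2.16607316e+01,  4.56276799e+00,  7.30154550e+01,
        6.87942074e-04,  8.36807031e+01]), 'joint_velocities': array([-0.00867518, -0.00205265,  0.00563949,  0.00389735,  0.02989181,
        0.03603442]), 'effort': array([-1.44297846e-03, -4.63603091e+01,  2.69874448e+01,  2.07192003e-02,
       -6.54615246e-05, -1.94986768e-06]), 'position': array([ 237.30896894, -523.08677837,  247.3712951 ]), 'tool_rot': array([-1.79887346e+02, -1.31676424e-02,  2.43943593e+01]), 'force': array([-0.08278093,  0.00742334,  0.35017747]), 'moment': array([-0.00826752, -0.00112617,  0.00765806]), 'grasp_force': 0.0, 'gripper_width': 85.40201449044267}
17.0
[[434.86257652   0.         249.68422192]
 [  0.         434.86257652 196.41730501]
 [  0.           0.           1.        ]] [ 2.02268223  0.86923691 -0.49012389] [-369.27245117 -131.42488439 1819.13458235]
[[369.40320856   0.         256.599816  ]
 [  0.         369.40320856 191.19414546]
 [  0.           0.           1.        ]] [ 2.18717199 -2.15268837  0.11932567] [ -51.36537602  555.91645478 1002.5538603 ]
```

View pics/top0.png

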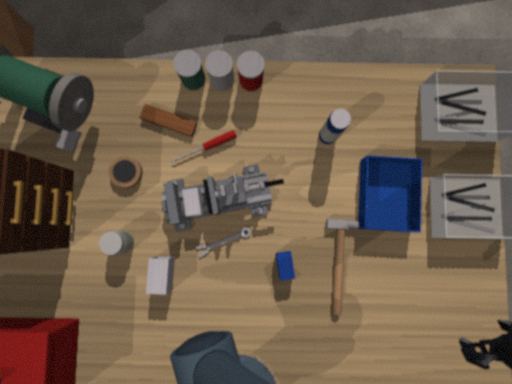

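View pics/scene0.png

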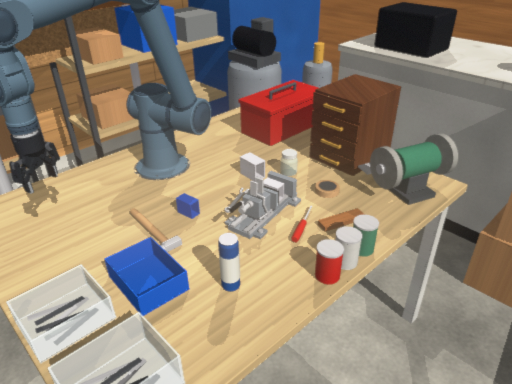

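The top view shows the vise with its crank at (275,183) and back jaw at (173,203). There are three candidates for the work: light box between the jaws (191,200), larger light box (160,275) and blue block (285,265). The one between the jaws fits, being not blue and the smaller of the light ones. The scene view shows the vise at (262,205). I'll enlarge both to confirm.

```bash
python3 - <<'E'
import cv2,numpy as np
a=cv2.imread("pics/top0.png")[155:240,150:295]; b=cv2.imread("pics/scene0.png")[145:245,215:310]
a=cv2.resize(a,None,fx=5.5,fy=5.5,interpolation=cv2.INTER_CUBIC);b=cv2.resize(b,None,fx=6,fy=6,interpolation=cv2.INTER_CUBIC)
cv2.imwrite("pics/topc.png",a);cv2.imwrite("pics/scenec.png",b);print(a.shape,b.shape)
E
```

```text
(468, 798, 3) (600, 570, 3)
```

View pics/topc.png

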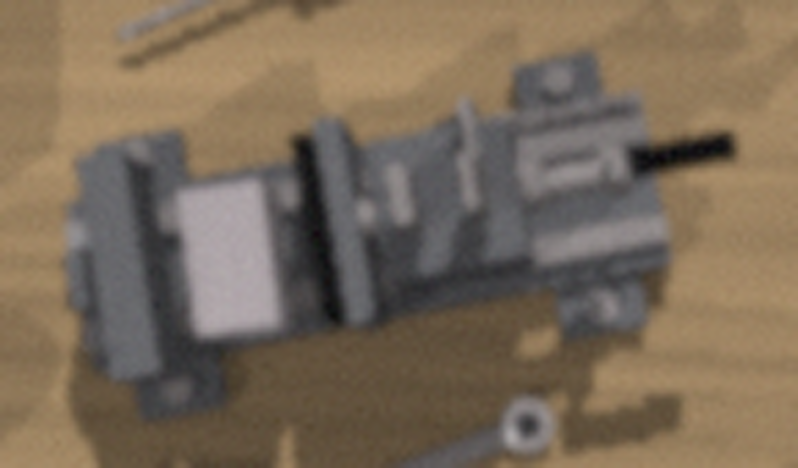

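View pics/scenec.png

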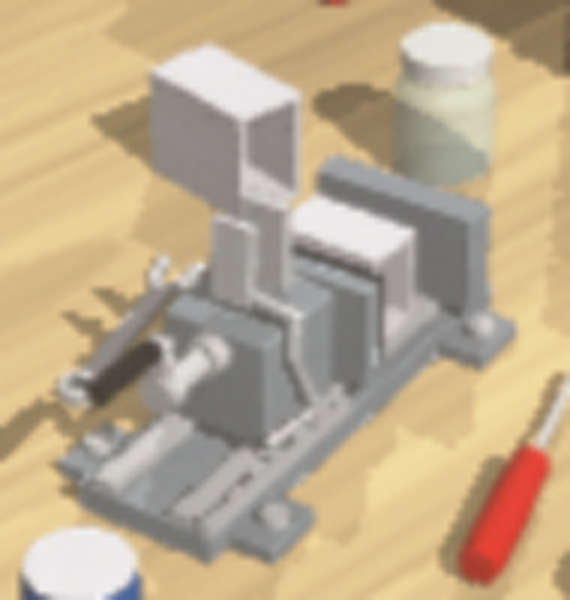

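The crops confirm that the work is the small light box between the jaws. In the top crop its top runs (178,190)-(283,330), with the black pad at (315,230), post top at (399,195), lever top at (467,180) and handle from (635,160) to (735,145). In the scene crop the handle runs from (90,392) to (158,350), next to the screw hub at (215,352). Now I'll turn these into positions.

```bash
cat > h.py <<'E'
import cv2,numpy as np
from station import telemetry, grab_frame
def ray(f,p):
    K=f["camera_matrix"];R=cv2.Rodrigues(np.array(f["rvec"]))[0];t=np.array(f["tvec"]).ravel()
    return -R.T@t, R.T@np.linalg.inv(K)@np.array([p[0],p[1],1.])
def onz(f,p,z):
    o,d=ray(f,p); return (o+d*(z-o[2])/d[2])
def tri(f,p,g,q):
    o,d=ray(f,p);a,b=ray(g,q);s=np.linalg.lstsq(np.c_[d,-b],a-o,rcond=None)[0]
    P,Q=o+s[0]*d,a+s[1]*b; return (P+Q)/2,np.linalg.norm(P-Q)
def proj(f,P): return cv2.projectPoints(np.array(P,float).reshape(-1,1,3),np.array(f["rvec"]),np.array(f["tvec"]),f["camera_matrix"],None)[0].reshape(-1,2)
T=lambda x,y:((x+.5)/5.5-.5+150,(y+.5)/5.5-.5+155)
S=lambda x,y:((x+.5)/6-.5+215,(y+.5)/6-.5+145)
E
python3 - <<'E'
from h import *
np.set_printoptions(precision=1,suppress=True)
t=grab_frame("top");s=grab_frame("scene")
def poly(n,pts,z):
    P=np.array([onz(t,T(*p),z) for p in pts]);print(n,z,P[:,:2].tolist().__repr__() if 0 else P[:,:2].round(1).tolist(),"mean",P.mean(0)[:2])
    return P
yaw=lambda a,b:np.degrees(np.arctan2(*(b-a)[1::-1]))
P=poly("back",[(80,158),(126,150),(158,372),(112,378)],92);print(yaw(P[3],P[0]),yaw(P[2],P[1]))
P=poly("jaw",[(313,122),(342,117),(374,318),(346,325)],97);print(yaw(P[3],P[0]),yaw(P[2],P[1]))
P=poly("pad",[(295,140),(330,322)],97);print(yaw(P[1],P[0]))
P=poly("work",[(176,190),(264,178),(283,328),(196,340)],88);print(yaw(P[3],P[0]),yaw(P[2],P[1]),yaw(P[1],P[0]))
P=poly("post",[(385,165),(405,163),(413,222),(393,226)],155)
P=poly("lever",[(456,148),(474,146),(481,206),(463,210)],155)
P=poly("bedfoot corners",[(515,66),(597,53),(642,325),(565,335),(140,415),(225,400)],8)
a,ea=tri(t,T(637,160),s,S(156,350));b,eb=tri(t,T(735,145),s,S(90,393));print("handle",a,ea,b,eb,yaw(b,a))
for n,im,r in(("top",t,(260,290,175,190)),("scene",s,(226,246,198,216))):
    x0,x1,y0,y1=r;g=im["img"][y0:y1,x0:x1].max(2);m=(g<50).astype(np.uint8);ys,xs=np.nonzero(m);print(n,len(xs),cv2.minAreaRect(np.c_[xs+x0,ys+y0].astype(np.float32)))
E
```

```text
back 92 [[566.9, 200.7], [571.1, 178.9], [465.8, 159.7], [462.6, 181.3]] mean [516.6 180.2]
10.555464117680216 10.34940835174366
jaw 97 [[585.4, 89.5], [588.0, 75.8], [492.6, 58.0], [489.1, 71.1]] mean [538.8  73.6]
10.822803447307695 10.55346687841037
pad 97 [[576.6, 97.8], [490.4, 78.7]] mean [533.5  88.2]
12.511249158433024
work 88 [[552.7, 155.2], [559.2, 113.3], [487.6, 102.0], [481.3, 143.1]] mean [520.2 128.4]
9.6239401976532 8.996948851073963 98.77337100910486
post 155 [[558.3, 49.1], [559.3, 40.2], [532.9, 36.0], [531.0, 44.8]] mean [545.4  42.5]
lever 155 [[566.4, 17.6], [567.5, 9.6], [540.6, 5.9], [538.6, 13.9]] mean [553.3  11.7]
bedfoot corners 8 [[629.3, -3.1], [636.9, -45.8], [495.3, -71.1], [489.5, -31.6], [445.2, 185.3], [453.5, 142.1]] mean [524.9  29.3]
handle [568.4 -62.8 117.1] 4.208222798030223 [ 574.7 -110.4  116.8] 0.9669835983517135 97.43917798261317
top 59 ((273.44000244140625, 182.5800018310547), (3.535533905029297, 17.39482879638672), 81.8698959350586)
scene 0 ((0.0, 0.0), (0.0, 0.0), 0.0)
```

```bash
python3 - <<'E'
from h import *
I=[np.mean([grab_frame(n)["img"].astype(float) for _ in range(6)],0) for n in("top","scene")]
c=I[0][165:215,205:285];d=I[1][170:220,225:275]
np.save("avg.npy",np.array(I))
z=lambda a,k,n:cv2.imwrite(n,cv2.resize(np.clip(a*1.6,0,255).astype(np.uint8),None,fx=k,fy=k,interpolation=cv2.INTER_CUBIC))
z(c,10,"pics/t1.png");z(d,12,"pics/s1.png")
E
```

```text
(no output)
```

View pics/t1.png

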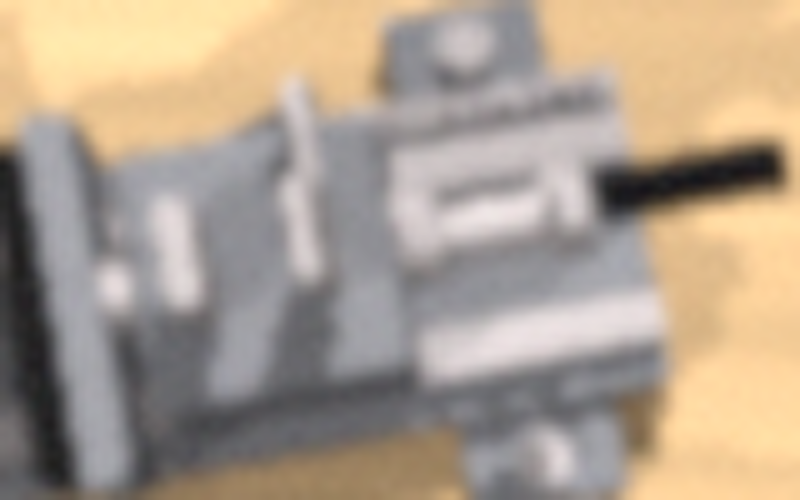

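View pics/s1.png

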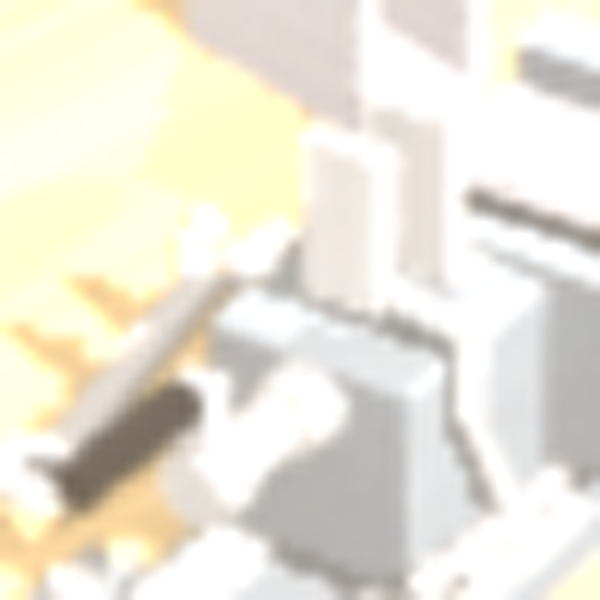

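Top zoom: post top spans (150,195)-(205,310), lever top (280,175)-(325,280), handle (605,190)-(782,165). Scene zoom: lever plate top edge runs (310,135)-(380,155), post top ends near (445,112), handle from (70,490) to (195,395). I'll triangulate these corners.

```bash
python3 - <<'E'
from h import *
np.set_printoptions(precision=1,suppress=True)
t=grab_frame("top");s=grab_frame("scene")
A=lambda x,y:((x+.5)/10-.5+205,(y+.5)/10-.5+165)
B=lambda x,y:((x+.5)/12-.5+225,(y+.5)/12-.5+170)
print("cams",ray(t,(0,0))[0],ray(s,(0,0))[0])
for n,p,q in(("lev outer -y",(305,178),(382,158)),("lev outer +y",(326,275),(310,138)),("post -y outer",(152,197),(447,113)),("handle in",(603,190),(192,400)),("handle out",(782,165),(70,485)),("hub in? ",(410,225),(310,385)),("lever inner -y",(280,180),(397,148))):
    P,e=tri(t,A(*p),s,B(*q));print(n,P,round(e,1),"z155",onz(t,A(*p),155)[:2])
u=np.array([np.cos(np.radians(100.5)),np.sin(np.radians(100.5))])
for w in((545.4,42.5),):
  pass
# gradient profile along vise x through post/lever tops
I=np.load("avg.npy")[0].mean(2).astype(np.float32)
for off in(-6,0,6):
    row=[]
    for k in np.arange(-40,30,2.):
        c=np.array([548,28])+u*k+off*np.array([-u[1],u[0]]);p=proj(t,[[*c,155]])[0]
        row.append(int(cv2.getRectSubPix(I,(1,1),(float(p[0]),float(p[1])))[0,0]))
    print(off,row)
E
```

```text
cams [ 448.7  -38.1 1055.5] [1425.1 -795.8  893.7]
lev outer -y [564.6  11.8 157.8] 1.8 z155 [564.4  11.3]
lev outer +y [541.3   6.6 156. ] 2.7 z155 [540.6   5.6]
post -y outer [557.7  47.  154.3] 4.6 z155 [559.1  48.7]
handle in [568.3 -61.9 116.9] 2.8 z155 [562.6 -62. ]
handle out [ 575.  -108.5  116.4] 0.7 z155 [ 569.6 -105.9]
hub in?  [560.8 -12.5  94.3] 1.8 z155 [553.2 -14.7]
lever inner -y [564.   17.9 157.9] 1.8 z155 [563.8  17.4]
-6 [111, 95, 90, 90, 91, 92, 91, 88, 86, 90, 102, 120, 125, 115, 102, 93, 90, 91, 91, 90, 90, 90, 89, 88, 95, 110, 129, 136, 134, 126, 115, 105, 98, 94, 92]
0 [118, 104, 95, 91, 91, 91, 90, 87, 85, 85, 100, 118, 124, 115, 95, 89, 88, 90, 90, 90, 90, 91, 88, 87, 90, 106, 124, 132, 130, 120, 106, 99, 94, 95, 101]
6 [105, 94, 90, 90, 90, 91, 92, 92, 88, 92, 105, 121, 128, 118, 104, 95, 92, 91, 90, 90, 90, 88, 86, 83, 92, 109, 126, 134, 133, 123, 112, 103, 100, 108, 125]
```

Call:
drive_tool(motion="312 553 0 0 0 -14 -1;312 553 0 0 0 -14 -1;312 553 0 0 0 -14 -1;312 553 0 0 0 -14 -1;312 553 0 0 0 -14 -1")

```text
time_s: 1.52
position: [391.8, -249.8, 248.6]
tool_rot: [180.0, -0.0, 10.4]
force: [0.2, 0.2, -0.7]
gripper_width: 85.5
grasp_force: 0.0
```

Call:
drive_tool(motion="158 280 0 0 0 0 -1;158 280 0 0 0 0 -1;158 280 0 0 0 0 -1;158 280 0 0 0 0 -1;158 280 0 0 0 0 -1")

```text
time_s: 2.15
position: [545.6, 22.6, 248.6]
tool_rot: [180.0, -0.0, 10.4]
force: [0.3, -0.8, -0.7]
gripper_width: 85.5
grasp_force: 0.0
```

Call:
drive_tool(motion="0 0 0 0 0 0 -1;0 0 0 0 0 0 -1")

```text
time_s: 2.4
position: [544.4, 20.6, 248.2]
tool_rot: [180.0, 0.0, 10.4]
force: [0.5, -0.6, 0.3]
gripper_width: 85.1
grasp_force: 0.0
```

Call:
drive_tool(motion="5 8 -50 0 0 0 -1;5 8 -85 0 0 0 -1;5 8 -115 0 0 0 -1;5 8 -115 0 0 0 -1;5 8 -115 0 0 0 -1")

```text
time_s: 3.02
position: [550.1, 27.6, 134.7]
tool_rot: [180.0, -0.1, 10.3]
force: [-0.6, -0.7, -0.2]
gripper_width: 85.3
grasp_force: 0.0
```

```bash
python3 - <<'E'
from h import *
from station import telemetry
s=telemetry.read_state();print(s["position"],s["force"],s["q"])
f=grab_frame("scene");c=f["img"][135:235,215:315];cv2.imwrite("pics/s2.png",cv2.resize(c,None,fx=6,fy=6,interpolation=cv2.INTER_CUBIC))
E
```

```text
[550.06662542  27.59110648 134.66456017] [-0.59917534 -0.65778069 -0.24731275] [-3.72177240e+00  2.21618175e+01 -1.18587531e+01  5.58956003e+01
 -1.19832146e-02  1.65976819e+02]
```

View pics/s2.png

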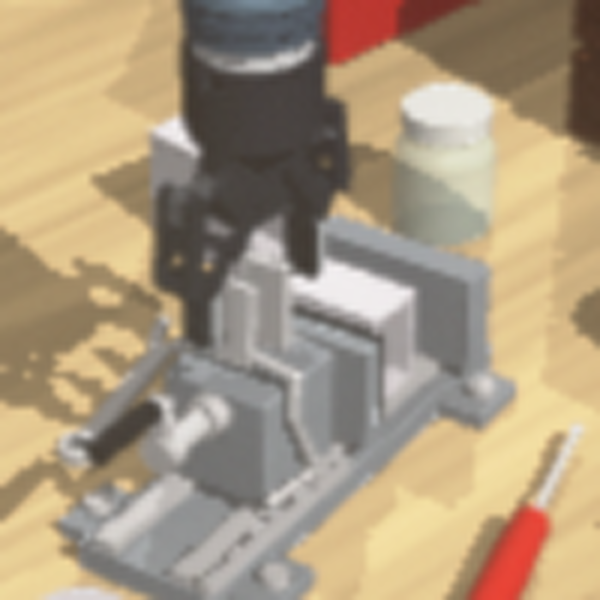

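The fingers straddle the lever (left finger at (200,310)) and the post (right finger at (305,250)), clear of both. Closing at 30 N.

Call:
drive_tool(motion="0 0 0 0 0 0 1;0 0 0 0 0 0 1;0 0 0 0 0 0 1;0 0 0 0 0 0 1", force=30)

```text
time_s: 3.58
position: [550.3, 28.5, 134.9]
tool_rot: [179.9, -0.1, 10.5]
force: [-1.4, 1.1, 7.0]
gripper_width: 35.5
grasp_force: 31.6
```

Call:
drive_tool(motion="0 0 0 0 0 0 1;0 0 0 0 0 0 1;0 0 0 0 0 0 1;0 0 0 0 0 0 1")

```text
time_s: 4.08
position: [550.3, 28.5, 134.9]
tool_rot: [179.9, -0.1, 10.5]
force: [-2.2, 0.5, 7.7]
gripper_width: 35.5
grasp_force: 31.4
```

Call:
drive_tool(motion="-1 5 0 0 0 0 1;-2 10 0 0 0 0 1;-3 15 0 0 0 0 1;-3.7 20 0 0 0 0 1;-4.6 25 0 0 0 0 1")

```text
time_s: 4.7
position: [545.5, 51.9, 134.9]
tool_rot: [179.7, -0.0, 10.4]
force: [-3.7, -4.9, 8.1]
gripper_width: 35.4
grasp_force: 29.2
```

Call:
drive_tool(motion="-0.5 2.5 0 0 0 0 1;-0.9 5 0 0 0 0 1;-0.9 5 0 0 0 0 1")

```text
time_s: 5.08
position: [544.4, 57.2, 134.9]
tool_rot: [179.7, -0.0, 10.4]
force: [-4.3, -4.3, 9.2]
gripper_width: 35.7
grasp_force: 30.4
```

Call:
drive_tool(motion="-0.2 1 0 0 0 0 1;-0.4 2 0 0 0 0 1;-0.4 2 0 0 0 0 1")

```text
time_s: 5.45
position: [544.1, 58.9, 135.0]
tool_rot: [179.7, -0.0, 10.4]
force: [-3.0, -4.8, 9.1]
gripper_width: 35.4
grasp_force: 29.9
```

Call:
drive_tool(motion="-0.2 1 0 0 0 0 1;-0.4 2 0 0 0 0 1;-0.4 2 0 0 0 0 1")

```text
time_s: 5.82
position: [543.6, 60.9, 135.0]
tool_rot: [179.7, -0.0, 10.4]
force: [-3.2, -3.6, 8.8]
gripper_width: 35.9
grasp_force: 29.8
```

Call:
drive_tool(motion="-0.2 1 0 0 0 0 1;-0.4 2 0 0 0 0 1;-0.4 2 0 0 0 0 1")

```text
time_s: 6.2
position: [543.2, 62.9, 134.9]
tool_rot: [179.7, -0.0, 10.4]
force: [-3.5, -5.0, 9.2]
gripper_width: 35.2
grasp_force: 29.8
```

Call:
drive_tool(motion="-0.1 0.5 0 0 0 0 1;-0.2 1 0 0 0 0 1;-0.2 1 0 0 0 0 1")

```text
time_s: 6.58
position: [543.0, 63.8, 134.9]
tool_rot: [179.7, -0.0, 10.4]
force: [-4.4, -5.1, 9.4]
gripper_width: 35.9
grasp_force: 29.7
```

Call:
drive_tool(motion="-0.2 1 0 0 0 0 1;-0.2 1 0 0 0 0 1")

```text
time_s: 6.82
position: [542.8, 64.9, 134.9]
tool_rot: [179.7, -0.0, 10.4]
force: [-3.7, -4.6, 9.1]
gripper_width: 35.6
grasp_force: 29.8
```

Call:
drive_tool(motion="-0.2 1 0 0 0 0 1;-0.2 1 0 0 0 0 1")

```text
time_s: 7.08
position: [542.6, 65.9, 134.9]
tool_rot: [179.7, -0.0, 10.4]
force: [-5.1, -4.7, 8.2]
gripper_width: 35.6
grasp_force: 29.8
```

Call:
drive_tool(motion="-0.1 0.7 0 0 0 0 1;-0.1 0.7 0 0 0 0 1")

```text
time_s: 7.32
position: [542.5, 66.6, 134.9]
tool_rot: [179.7, -0.0, 10.4]
force: [-4.1, -5.5, 9.1]
gripper_width: 35.8
grasp_force: 29.7
```

Call:
drive_tool(motion="-0.1 0.7 0 0 0 0 1;-0.1 0.7 0 0 0 0 1")

```text
time_s: 7.58
position: [542.3, 67.2, 134.9]
tool_rot: [179.7, -0.0, 10.4]
force: [-4.1, -5.0, 9.5]
gripper_width: 35.4
grasp_force: 29.7
```

Call:
drive_tool(motion="-0.1 0.7 0 0 0 0 1;-0.1 0.7 0 0 0 0 1")

```text
time_s: 7.82
position: [542.2, 67.9, 134.9]
tool_rot: [179.7, -0.0, 10.4]
force: [-4.7, -5.2, 9.8]
gripper_width: 35.7
grasp_force: 29.7
```

Call:
drive_tool(motion="-0.1 0.7 0 0 0 0 1;-0.1 0.7 0 0 0 0 1")

```text
time_s: 8.07
position: [542.0, 68.6, 134.9]
tool_rot: [179.7, -0.0, 10.4]
force: [-4.3, -4.5, 9.3]
gripper_width: 35.6
grasp_force: 29.6
```

Call:
drive_tool(motion="-0.2 1 0 0 0 0 1;-0.2 1 0 0 0 0 1")

```text
time_s: 8.32
position: [542.0, 68.8, 135.0]
tool_rot: [179.6, -0.0, 10.4]
force: [-4.1, -7.4, 9.4]
gripper_width: 35.3
grasp_force: 29.7
```

Call:
drive_tool(motion="-0.1 0.7 0 0 0 0 1;-0.1 0.7 0 0 0 0 1")

```text
time_s: 8.57
position: [542.0, 68.9, 135.0]
tool_rot: [179.5, 0.0, 10.4]
force: [-3.7, -9.6, 9.1]
gripper_width: 35.2
grasp_force: 29.4
```

Call:
drive_tool(motion="-0.1 0.7 0 0 0 0 1;-0.1 0.7 0 0 0 0 1")

```text
time_s: 8.82
position: [542.0, 69.1, 135.0]
tool_rot: [179.5, 0.0, 10.4]
force: [-3.4, -11.7, 9.1]
gripper_width: 35.0
grasp_force: 29.3
```

Call:
drive_tool(motion="-0.2 1 0 0 0 0 1;-0.3 1.5 0 0 0 0 1;-0.3 1.5 0 0 0 0 1")

```text
time_s: 9.2
position: [541.9, 69.5, 135.0]
tool_rot: [179.3, 0.0, 10.3]
force: [-3.0, -15.4, 9.4]
gripper_width: 35.0
grasp_force: 29.2
```

Call:
drive_tool(motion="-0.2 0.9 0 0 0 0 1;-0.2 0.9 0 0 0 0 1;-0.2 0.9 0 0 0 0 1")

```text
time_s: 9.57
position: [541.8, 69.7, 135.0]
tool_rot: [179.2, 0.0, 10.3]
force: [-3.3, -17.1, 9.3]
gripper_width: 34.9
grasp_force: 29.3
```

Call:
drive_tool(motion="0 0 0 0 0 0 -1;0 0 0 0 0 0 -1;0 0 0 0 0 0 -1;0 0 0 0 0 0 -1")

```text
time_s: 10.07
position: [541.1, 75.8, 133.5]
tool_rot: [-180.0, -0.0, 10.4]
force: [0.6, -0.4, -0.3]
gripper_width: 85.4
grasp_force: 0.0
```

```bash
python3 - <<'E'
from h import *
s=telemetry.read_state();print(s["position"],s["force"],s["moment"])
E
```

```text
[541.07895057  75.84066159 133.47177475] [ 0.57215196 -0.38630011 -0.34307761] [-0.06309748  0.00178506 -0.00618995]
```

Call:
drive_tool(motion="0 0 60 0 0 0 -1;0 0 115 0 0 0 -1;0 0 115 0 0 10 -1;0 0 115 0 0 20 -1;0 0 115 0 0 30 -1")

```text
time_s: 10.7
position: [541.1, 75.8, 248.7]
tool_rot: [-180.0, -0.1, 40.8]
force: [-0.5, 0.4, 0.3]
gripper_width: 85.2
grasp_force: 0.0
```

```bash
python3 - <<'E'
from h import *
np.set_printoptions(precision=1,suppress=True)
s=telemetry.read_state();print(s["position"],s["tool_rot"],s["force"])
t=grab_frame("top");g=grab_frame("scene")
C=[]
for n,f in(("top",t),("scene",g)):
    p=proj(f,[[563.5,-45.5,117]])[0];x,y=p.astype(int)
    c=f["img"][y-30:y+30,x-38:x+38];C.append(cv2.resize(c,(760,600) if 0 else (532,420),interpolation=cv2.INTER_CUBIC));print(n,p,"crop origin",x-38,y-30)
cv2.imwrite("pics/c3.png",cv2.resize(np.hstack(C),(800,316)) if 0 else np.vstack([c[:300] for c in [cv2.resize(k,(800,632))[166:466] for k in C]]))
E
```

```text
[541.1  75.8 248.7] [-180.    -0.1   40.8] [-0.5  0.4  0.3]
top [258. 185.] crop origin 220 154
scene [242.9 200.2] crop origin 204 170
```

View pics/c3.png

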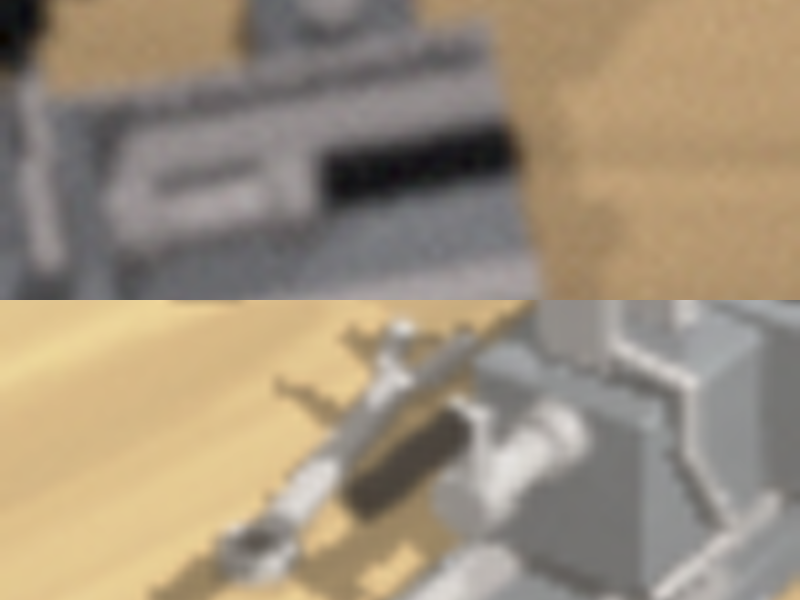

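The top half shows the black handle from (322,178) to (518,150), on the screw line. The scene half shows it from (358,498) to (462,418), on top of the hub at (465,495).

```bash
python3 - <<'E'
from h import *
np.set_printoptions(precision=1,suppress=True)
t=grab_frame("top");g=grab_frame("scene");k=800/76
A=lambda x,y:(220+(x+.5)/k-.5,154+(y+166.5)/k-.5)
B=lambda x,y:(204+(x+.5)/k-.5,170+(y-300+166.5)/k-.5)
for p,q in(((420,163),(410,458)),((322,178),(462,420)),((518,150),(356,498))): print(tri(t,A(*p),g,B(*q)),onz(t,A(*p),115)[:2])
print(telemetry.read_state()["q"])
E
```

```text
(array([564.2, -48.7, 118.4]), np.float64(1.1698695427219343)) [564.2 -49.2]
(array([560.4, -24.6, 119. ]), np.float64(2.192173250678601)) [560.2 -25.4]
(array([567.6, -72.9, 117.3]), np.float64(0.21379436760259388)) [567.8 -73. ]
[  1.3  18.2  -0.2  71.5   0.  141. ]
```

Call:
drive_tool(motion="5 -30 0 0 0 10 -1;10 -60 0 0 0 20 -1;15 -90 0 0 0 30 -1;23 -124 0 0 0 40 -1;23 -124 0 0 0 50 -1")

```text
time_s: 11.52
position: [564.6, -50.9, 248.1]
tool_rot: [180.0, 0.0, 90.4]
force: [-0.8, 0.4, 0.3]
gripper_width: 85.4
grasp_force: 0.0
```

Call:
drive_tool(motion="0 0 -30 0 0 10 -1;0 0 -80 0 0 10 -1;0 0 -100 0 0 10 -1;0 0 -100 0 0 10 -1")

```text
time_s: 12.02
position: [562.3, -48.3, 146.5]
tool_rot: [-179.8, -0.1, 100.3]
force: [-0.6, 0.0, 1.4]
gripper_width: 85.4
grasp_force: 0.0
```

Call:
drive_tool(motion="1 0 -16 0 0 0 -1;1 0 -31 0 0 0 -1;1 0 -31 0 0 0 -1")

```text
time_s: 12.4
position: [564.1, -48.5, 116.0]
tool_rot: [-179.9, -0.1, 100.4]
force: [-0.4, 0.8, 0.3]
gripper_width: 85.7
grasp_force: 0.0
```

Call:
drive_tool(motion="0 0 0 0 0 0 1;0 0 0 0 0 0 1;0 0 0 0 0 0 1;0 0 0 0 0 0 1;0 0 0 0 0 0 1", force=30)

```text
time_s: 13.02
position: [564.0, -49.1, 117.3]
tool_rot: [-179.9, 0.0, 100.4]
force: [-4.7, -1.8, 2.6]
gripper_width: 12.7
grasp_force: 29.2
```

Call:
drive_tool(motion="0 0 0 0 0 0 1;0 0 0 0 0 0 1")

```text
time_s: 13.28
position: [564.2, -49.0, 117.3]
tool_rot: [-179.9, 0.0, 100.4]
force: [-5.8, -1.5, 3.5]
gripper_width: 12.8
grasp_force: 29.3
```

```bash
python3 - <<'E'
from h import *
s=telemetry.read_state();print(s["position"],s["force"],s["moment"],s["q"])
E
```

```text
[564.18986083 -49.02417275 117.31777814] [-5.81386932 -1.53048875  3.48989987] [-0.3902875   0.91188753  0.21358943] [-1.13551948e+01  2.47472150e+01 -1.06231666e+01  5.47040954e+01
 -5.47800219e-02  6.82518939e+01]
```

Call:
drive_tool(motion="5.1 0.9 -0.5 0 0 0 1;10.1 1.9 -1.8 0 0 0 1;14.7 2.7 -4 0 0 0 1")

```text
time_s: 13.65
position: [578.7, -46.0, 112.8]
tool_rot: [-179.9, -0.0, 100.4]
force: [-5.1, -1.6, 0.3]
gripper_width: 12.6
grasp_force: 29.1
```

```bash
cat > r.py <<'E'
from h import *
import sys
np.set_printoptions(precision=2,suppress=True)
s=telemetry.read_state();th=np.radians(float(sys.argv[1]));u=np.array([-.182,.983,0]);w=np.array([.983,.182,0]);z=np.array([0,0,1.])
p=s["position"]-np.array([564.2,-49.0,117.3]);F=s["force"]
T=np.cos(th)*w-np.sin(th)*z;N=np.sin(th)*w+np.cos(th)*z
q=np.array([p@w,p@z+30])
print("along u",p@u,"angle",np.degrees(np.arctan2(q[0],q[1])),"r",np.hypot(*q),"F tang",F@T,"rad",F@N,"u",F@u,"w",s["gripper_width"],"t",s["time_s"])
E
python3 r.py 30
```

```text
along u 0.3392904566848549 angle 30.220322765839352 r 29.459919679336604 F tang -4.724981062246847 rad -2.3532640002361678 u -0.6854199455306684 w 12.628676693689277 t 13.65
```

Call:
drive_tool(motion="4.3 0.8 -3 0 0 0 1;7.9 1.5 -6.7 0 0 0 1;10.8 2 -11 0 0 0 1")

```text
time_s: 14.02
position: [589.0, -44.0, 101.4]
tool_rot: [-179.8, -0.0, 100.4]
force: [-5.7, -2.1, 1.5]
gripper_width: 12.9
grasp_force: 29.4
```

```bash
python3 r.py 60
```

```text
along u 0.3725148094554198 angle 60.79889006012766 r 28.926476570341155 F tang -4.307793098334668 rad -4.41303216452894 u -1.0517980504962052 w 12.922869864881703 t 14.025
```

Call:
drive_tool(motion="1.9 0.3 -4.7 0 0 0 1;2.9 0.5 -9.8 0 0 0 1;3.2 0.6 -15 0 0 0 1")

```text
time_s: 14.4
position: [592.6, -44.1, 87.0]
tool_rot: [-179.8, 0.1, 100.4]
force: [-6.8, -3.0, 5.2]
gripper_width: 12.7
grasp_force: 29.8
```

```bash
python3 r.py 90
```

```text
along u -0.3125098801925086 angle 90.64644191403295 r 28.777410082689432 F tang -5.22933760212566 rad -7.200362594311407 u -1.720785229284077 w 12.680392540940725 t 14.4
```

Call:
drive_tool(motion="-1 -0.2 -5.2 0 0 0 1;-2.5 -0.4 -10.3 0 0 0 1;-5 -0.9 -15 0 0 0 1")

```text
time_s: 14.78
position: [589.3, -45.5, 73.2]
tool_rot: [179.9, 0.2, 100.4]
force: [-4.1, -4.7, 8.5]
gripper_width: 12.9
grasp_force: 30.0
```

```bash
python3 r.py 120
```

```text
along u -1.1334435793219666 angle 119.20383683850369 r 28.992480286061998 F tang -4.942917544241247 rad -8.449959415299478 u -3.9296031887469245 w 12.88935720153811 t 14.775
```

Call:
drive_tool(motion="-2.8 -1.3 -3.5 0 0 0 1;-6.2 -2.7 -7 0 0 0 1;-10.5 -4 -10 0 0 0 1")

```text
time_s: 15.15
position: [581.7, -47.8, 64.1]
tool_rot: [179.6, -0.0, 100.4]
force: [2.1, 2.5, 6.4]
gripper_width: 13.2
grasp_force: 29.2
```

```bash
python3 r.py 150
```

```text
along u -1.9805596371546734 angle 143.07940067686272 r 29.02490870619548 F tang -5.358764998773667 rad -4.295032196188135 u 2.0945821494421466 w 13.217074247486085 t 15.15
```

Call:
drive_tool(motion="-4.7 -0.9 -2.2 0 0 0 1;-9.6 -1.8 -3.5 0 0 0 1;-14.7 -2.7 -4 0 0 0 1")

```text
time_s: 15.52
position: [568.2, -50.9, 58.5]
tool_rot: [179.5, 0.0, 100.4]
force: [9.2, 0.4, -11.9]
gripper_width: 12.8
grasp_force: 29.2
```

```bash
python3 r.py 180
```

```text
along u -2.6254038559460513 angle 172.92764698968966 r 29.008058448917115 F tang -9.098752598077173 rad 11.879359215509114 u -1.3148314227026816 w 12.84651408152598 t 15.525
```

Call:
drive_tool(motion="-5.1 -1.2 -1 0 0 0 1;-10 -2.6 0.3 0 0 0 1;-14.5 -3.7 2.5 0 0 0 1")

```text
time_s: 15.9
position: [551.3, -54.7, 60.3]
tool_rot: [179.8, 0.0, 100.4]
force: [5.1, 0.2, -7.9]
gripper_width: 12.7
grasp_force: 29.5
```

```bash
sed -i 's/^q=.*/q=np.array([p@w+1.2,p@z+30])/; s/^T=/th=np.arctan2(p@w+1.2,p@z+30);T=/' r.py; python3 r.py 210
```

```text
along u -3.2132216938346008 angle -155.15840189244753 r 29.739614895335638 F tang -7.942914195167981 rad 5.03021457447838 u -0.7583130393234823 w 12.707868713762238 t 15.9
```

Call:
drive_tool(motion="-4.6 -0.8 2.8 0 0 0 1;-8.6 -1.6 6.3 0 0 0 1;-11.8 -2.2 10.7 0 0 0 1;-11.8 -2.2 10.7 0 0 0 1")

```text
time_s: 16.4
position: [538.4, -57.5, 71.5]
tool_rot: [179.9, 0.1, 100.4]
force: [4.1, -2.7, -5.7]
gripper_width: 12.7
grasp_force: 29.8
```

```bash
python3 r.py 240
```

```text
along u -3.647795482224155 angle -121.51378089710084 r 30.188546832514014 F tang -6.664878461210356 rad -0.006407764124523485 u -3.430190832004642 w 12.694889850041868 t 16.4
```

Call:
drive_tool(motion="-2 -0.4 4.3 0 0 0 1;-3.3 -0.6 9 0 0 0 1")

```text
time_s: 16.65
position: [534.7, -58.3, 80.1]
tool_rot: [180.0, 0.1, 100.4]
force: [4.8, -4.1, -9.3]
gripper_width: 12.5
grasp_force: 29.6
```

```bash
python3 r.py 258
```

```text
along u -3.7615418132074074 angle -103.65678362884799 r 30.384912265687994 F tang -9.930685649299168 rad -1.6489403895705488 u -4.898273514734171 w 12.505618149698257 t 16.65
```

Call:
drive_tool(motion="0.4 -2 0 0 0 0 1;0.4 -2 0 0 0 0 1;0.4 -2 0 0 0 0 1")

```text
time_s: 17.02
position: [534.7, -58.7, 80.5]
tool_rot: [179.9, -0.1, 100.4]
force: [4.2, 3.2, -5.1]
gripper_width: 13.1
grasp_force: 30.0
```

```bash
python3 r.py 258
```

```text
along u -4.186713009233103 angle -103.04059078480289 r 30.332875729430256 F tang -6.020788372133005 rad -3.4531099354878014 u 2.353867200532671 w 13.141206282988723 t 17.025
```

Call:
drive_tool(motion="0.2 -1 -1 0 0 0 1;0.2 -1 -1 0 0 0 0.3;0.2 -1 -1 0 0 0 0.3;0.2 -1 -1 0 0 0 0.3;0.2 -1 -1 0 0 0 0.3")

```text
time_s: 17.65
position: [534.4, -60.7, 79.5]
tool_rot: [-180.0, 0.0, 100.4]
force: [-0.1, 0.2, 0.0]
gripper_width: 29.6
grasp_force: 0.0
```

Call:
drive_tool(motion="0.2 -1 20 0 0 0 0.3;0.2 -1 60 0 0 0 0.3;0.2 -1 120 0 0 0 0.3;0.2 -1 170 0 0 0 0.3;0 -50 170 0 0 0 0.3")

```text
time_s: 18.27
position: [537.4, -109.8, 254.8]
tool_rot: [179.5, 0.2, 100.7]
force: [1.6, -1.4, -0.4]
gripper_width: 30.0
grasp_force: 0.0
```

Call:
drive_tool(motion="-10 -60 0 0 0 0 -1;-20 -120 0 0 0 0 -1;-30 -160 0 0 0 0 -1;-30 -160 0 0 0 0 -1")

```text
time_s: 18.77
position: [503.6, -273.4, 249.2]
tool_rot: [-180.0, 0.0, 100.1]
force: [-0.3, -0.3, 0.6]
gripper_width: 85.6
grasp_force: 0.0
```

```bash
python3 - <<'E'
from h import *
s=telemetry.read_state();print(s["position"],s["force"])
t=grab_frame("top");g=grab_frame("scene")
a=cv2.resize(t["img"][150:240,150:290],(800,514),interpolation=cv2.INTER_CUBIC)[20:300]
b=cv2.resize(g["img"][150:235,205:325],(424,300),interpolation=cv2.INTER_CUBIC);c=cv2.resize(t["img"],(376,282))
out=np.zeros((580,800,3),np.uint8);out[:280]=a;out[280:,:424]=b;out[280:562,424:]=c;cv2.imwrite("pics/fin.png",out)
E
```

```text
[ 503.61024981 -273.41728537  249.17893624] [-0.259651   -0.27451936  0.61179725]
```

View pics/fin.png

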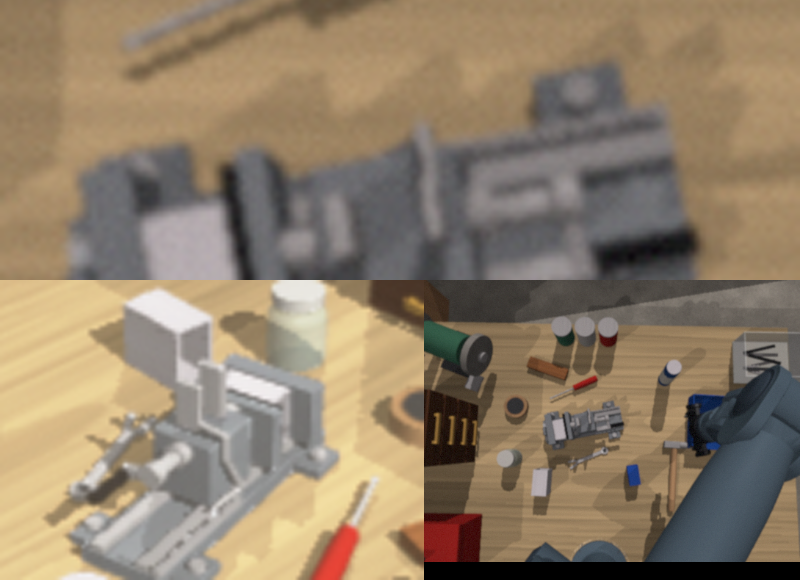

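The light section sits square against the back jaw with the black pad on it (top half, (145-240, 150-280)). The crank handle is on the robot side, the arm is clear and the bystanders look unmoved. One numeric check of pad compression before I hand in.

```bash
python3 - <<'E'
from h import *
u=np.array([-.19,.982]);v=np.array([-.982,-.19])
fs=[grab_frame("top") for _ in range(6)];t=fs[0]
new=np.mean([f["img"].astype(np.float32).mean(2) for f in fs],0).astype(np.float32)
old=np.load("avg.npy")[0].mean(2).astype(np.float32)
def prof(I,c,z=92):
    ks=np.arange(-25,35,1.);r=np.zeros(len(ks))
    for off in np.arange(-28,29,2.):
        P=np.array([[*(np.array(c)+u*k+v*off),z] for k in ks]);p=proj(t,P).astype(np.float32)
        r+=cv2.remap(I,p[:,0].copy(),p[:,1].copy(),cv2.INTER_LINEAR).ravel()
    return (r/29).astype(int).tolist()
print(prof(old,(537.3,80.3)));print(prof(new,(529.8,117)))
E
```

```text
[85, 85, 84, 84, 83, 83, 82, 81, 80, 81, 83, 85, 89, 94, 98, 102, 104, 105, 105, 105, 104, 103, 99, 94, 86, 75, 63, 50, 39, 31, 26, 24, 24, 26, 29, 34, 41, 48, 55, 62, 67, 71, 73, 76, 77, 79, 80, 81, 82, 83, 85, 88, 94, 102, 113, 125, 137, 147, 155, 160]
[91, 93, 96, 99, 100, 101, 101, 99, 96, 93, 88, 85, 82, 81, 82, 85, 89, 94, 99, 104, 107, 109, 110, 110, 110, 109, 107, 103, 97, 88, 77, 65, 53, 43, 41, 45, 57, 74, 94, 114, 133, 148, 159, 166, 170, 172, 173, 173, 174, 174, 174, 174, 174, 174, 174, 174, 173, 173, 174, 174]
```

```bash
python3 -c "
from station import workorder;print(workorder.job_done())"
```

```text
the job is handed in; nothing more can be done
None
```

The job is handed in: the section is clamped square against the back jaw at an estimated 50 N (inferred from crank travel and pad compression, not measured directly), with the lever latched, the crank released about 0.3 turn past the bite, and the bystanders untouched.

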